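# Turn the griddle plate over onto its table grill

### The job

The ribbed griddle plate of the table grill lies ribs down in front of its base. Slide it square up to the front wall of the base, push its near edge up so that it stands against that wall and tips over onto the base ribs up, then push it fully back, flush with the stop along the rear of the base and not hanging over the ends. Do not force it (the fingers never push the plate with more than about 3 kg) and leave the other things on the bench alone.

Things in the scene. Friction and masses are not known exactly. Their poses are not given: they have to be found in the camera images.
- grill: Table grill's base, a low grey housing fixed to the bench: 162 mm deep (its x) x 260 mm long (y) x 30 mm high, flat top. Origin: centre of its underside. x points from the front wall (plain, upright, full height, at x = -81 mm) to the rear. Along the rear of the top runs the stop, a ledge 12 mm thick and 24 mm high; its front face is at x = +69 mm, so the flat top is 150 mm deep.
- grill_front (a point): Middle of the upper edge of the base's front wall, 30 mm above the bench.
- grill_stop (a point): Middle of the foot of the stop's front face, at the level of the flat top (30 mm above the bench).
- plate: Loose cast griddle plate, dark metal, 0.45 to 0.8 kg, 140 mm (its x) x 200 mm (its y) x 18 mm. One face is smooth, the other carries the raised ribbed field, 116 x 176 x 12 mm. Origin: centre of the ribbed face. z points from the ribbed to the smooth face: straight up at the start, down when turned over. x points roughly towards the base at the start; the front wall is then 5 to 55 mm away.
- plate_edge (a point): Middle of the plate's long edge that is farther from the base at the start, on the rim flange: the smooth side's 6 mm thick rim, which stands out 12 mm beyond the field all round. Lying ribs down, the flange is 12 to 18 mm above the bench, so fingertips can push on its edge or get under it. Rubs on bench and fingers with ordinary friction (coefficient about 0.5 to 0.8).
- cleaner: Bystander: white plastic bottle, 60 mm across, 170 mm tall. Origin at its underside.
- drip_cup: Bystander: small round aluminium bowl, 64 mm across, 40 mm tall, standing just beyond one end of the grill base. Origin at its underside.
- mug: Bystander: white mug, 80 mm across, 90 mm tall. Origin at its underside.
- brush: Bystander: cleaning brush lying down. Origin at its underside.
- driver: Bystander: screwdriver lying down. Origin at its underside.
- carton: Bystander: small cardboard box, 110 x 80 x 60 mm. Origin at its underside.
- jar: Bystander: clear jar with white lid, 70 mm across, 100 mm tall. Origin at its underside.

How it is judged:
By the outcome, as a careful person would: the job done as asked, in the order asked, and still so for the second after the job is handed in, with the robot touching nothing.
It also fails if it takes over 62 s, if anything falls off the work surface, if the arm or the gripper's body presses on something with over 40 N, if the wrist force passes 120 N, or if a joint passes its speed limit or range.

### The arm

A 6-joint arm with a two-finger parallel gripper is mounted at the origin on the work surface. World frame = base frame: x ahead of the robot, y to its left, z up, the work surface at z = 0. Lengths are in m, angles in rad, forces in N, time in s.
With the tool pointing down it reaches from about 0.35 to 0.775 m from the base axis. Payload 7.3 kg.
Tool frame: the origin (TCP) lies on the centre line of the jaws, within the pads' length; the fingertips stand 11 mm ahead of it and the grasp point (between the pads) lies 8 mm behind it; z points along the fingers, y is the direction in which the jaws open and shut (so a half turn about z gives the same grasp; the last joint's range is limited). The gripper opens to 92 mm and grips with 3 to 60 N. Pads are 19 mm wide; open, the fingers measure 130 mm over their backs; the gripper's body (75 mm by 190 mm) begins 47 mm behind the grasp point.
Start: joints at [-1.256, 0.342, 1.524, -0, 1.275, -0.146], TCP at [0.233, -0.47, 0.214] pointing down, gripper open.
Joint ranges: [-2.53, 2.53], [-0.77, 2.02], [0.04, 2.7], [-1, 4.14], [0.28, 2.66], [-3.11, 3.11]. Speed limits (rad/s): [2.57, 2.57, 3.14, 3.14, 3.14, 3.14].

### API

Orientations are given as [roll, pitch, yaw] about the fixed x, y, z axes, in that order (R = Rz(yaw) Ry(pitch) Rx(roll)).
In Python, from cell import robot gives the robot as it stands.
- The arm moves only by the tool jog_arm, never from a script. Its argument "deltas" is one flat list of numbers, 6 for each row, row after row: the shift along the world's x, y, z in units of 0.1 m (1.0 is 0.1 m), then the turn, a rotation vector about the world's x, y, z in units of 90 degrees (1.0 is 90 degrees). A call has 1 to 5 rows; each row is the pose to reach, as a shift and turn from the pose commanded when the call began; what a row does not reach only later rows make up. A row lasts 1/12 s, in which the tool goes at most 41.7 mm and 7.16 degrees, less where a joint would pass 70% of its speed; a pose out of reach is approached as far as the arm can. A call with a number of a shift or a turn outside -1 to 1 is refused whole. A call with a gripper value outside its range is refused whole. "claw" is the opening, from 0 (shut) to 1 (fully open), set as the call begins (left out, the last holds). The fingers move at their own pace and stop on an object; "newtons" is the grip in N (left out, the last holds). Time passes only in rows, so rows that repeat a pose let the fingers close. It gives the time, the measured TCP pose, the force and the opening at its end, in the units of the state.
- robot.observe(): the state, without advancing time (a new reading comes with each control period).
- robot.read_camera(name): name is "scene" or "top"; returns the picture (400x640x3 uint8, red, green, blue); there is no depth.
- robot.camera_params(name): a dict with "fx", "fy", "cx", "cy" (pixels), "k1" (the pictures are not rectified: a ray, as slopes to the right and down, at radius r is drawn at 1 + k1 r^2 times it, then the intrinsics apply), "R" (3x3) and "t" (3): a world point X has camera coordinates R X + t. Camera axes: x right, y down, z forward; pixel columns grow to the right and rows downward; lengths in m; the calibration is good to about 2 mm. A picture is of the moment at which its call begins. camera_params takes no time and is no camera call.
- robot.hand_in(): hands the job in, once; it reports no verdict.
The state is a dict: "time": time; "qpos": joint angles; "qvel": joint speeds; "joint_efforts": joint torques, N m; "tool_pos": TCP position; "tool_rot": TCP orientation; "contact_force": force on the tool from outside, world axes, zero at the start; "torque": the same for the moment, N m; "opening": finger opening in m.
Only numpy, scipy, OpenCV 4.12 (cv2) and the standard library are available. Lean on these libraries where they do the work, as an engineer would, in place of code of your own. Each camera call takes 0.05 s, during which the arm holds its last target. There are 200 camera calls.

## Working session

There is one attempt and no reset: what is moved stays moved. The work goes in short steps, Python scripts to look and compute and a tool call to move; the robot and the scene stay as the last step left them, time stands still between calls to the robot, and variables do not carry over. Pictures are saved under pics/ and viewed, about 8 in all and at most 12, crops included, and the job is handed in when it is done.

Besides the shell and the picture viewer there is one more tool, called by a JSON object that holds its "name" and its "arguments", one argument or row to a line. jog_arm: Moves the arm, as the interface text tells. Its arguments: {"type":"object","properties":{"deltas":{"type":"array","items":{"type":"number"}},"claw":{"type":"number"},"newtons":{"type":"number"}},"required":["deltas"]}

```bash
mkdir -p pics; ls; python3 - <<'E'
from cell import robot
import cv2
for n in("scene","top"):
    cv2.imwrite(f"pics/{n}0.png",robot.read_camera(n)[:,:,::-1])
    print(n,robot.camera_params(n))
print(robot.observe())
E
```

```text
pics
scene {'fx': 371.699823739137, 'fy': 371.699823739137, 'cx': 319.1562846439533, 'cy': 201.91784750630487, 'k1': -0.050105670164331644, 'R': array([[ 0.12493999,  0.99196642, -0.01981481],
       [ 0.6878259 , -0.10099148, -0.71881587],
       [-0.71504233,  0.07617971, -0.69491807]]), 't': array([ 0.01088803, -0.33481626,  1.31112984])}
top {'fx': 520.1254271098799, 'fy': 520.1254271098799, 'cx': 327.0167099280868, 'cy': 199.20431865716932, 'k1': -0.03977860715345152, 'R': array([[-1.05581870e-02, -9.99944256e-01, -9.79323699e-05],
       [-9.91788046e-01,  1.04845507e-02, -1.27461943e-01],
       [ 1.27455864e-01, -1.24863887e-03, -9.91843457e-01]]), 't': array([-0.06955134,  0.55689027,  1.60211614])}
{'time': 0.1, 'qpos': array([-1.25598659e+00,  3.42675010e-01,  1.52488153e+00, -2.58107117e-05,
        1.27537128e+00, -1.46024427e-01]), 'qvel': array([ 0.00030629, -0.00182585, -0.00329545,  0.00079401, -0.00067985,
       -0.00148692]), 'joint_efforts': array([ 2.49306133e-03, -4.32002449e+01, -2.44695014e+01,  7.19764992e-02,
        5.25480928e-02, -3.32218860e-05]), 'tool_pos': array([ 0.23335557, -0.46989288,  0.21361701]), 'tool_rot': array([-3.14026811e+00, -1.69853798e-04,  4.60841582e-01]), 'contact_force': array([-0.39082137,  0.94442007, -0.40278159]), 'torque': array([-0.03194082,  0.020105  ,  0.05343268]), 'opening': 0.09202639627987506}
```

View pics/top0.png

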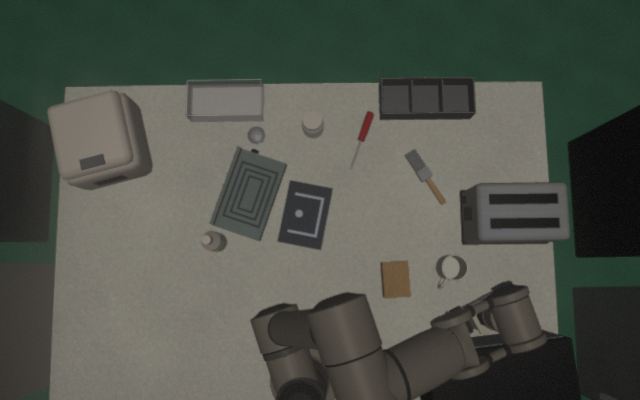

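View pics/scene0.png

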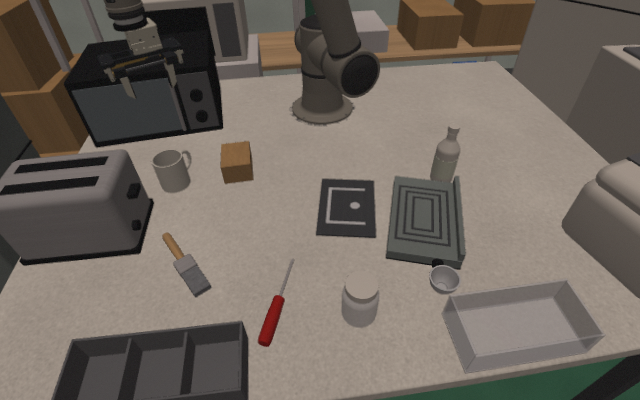

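The top view shows the base at about (218–286, 147–240) with its stop on the left edge. The plate is at about (279–332, 181–249), with the cup at (256,134) and the bottle at (212,241). I'll zoom in for the corners.

```bash
cat > h.py <<'E'
import numpy as np, cv2
from cell import robot
def ray2world(cam,uv,z):
    p=robot.camera_params(cam);K=np.array([[p["fx"],0,p["cx"]],[0,p["fy"],p["cy"]],[0,0,1]])
    n=cv2.undistortPoints(np.array(uv,float).reshape(-1,1,2),K,np.array([p["k1"],0,0,0.])).reshape(-1,2)
    d=np.c_[n,np.ones(len(n))]@p["R"]; c=-p["R"].T@p["t"]
    return c+d*((z-c[2])/d[:,2])[:,None]
def project(cam,X):
    p=robot.camera_params(cam);K=np.array([[p["fx"],0,p["cx"]],[0,p["fy"],p["cy"]],[0,0,1]])
    return cv2.projectPoints(np.array(X,float).reshape(-1,1,3),cv2.Rodrigues(p["R"])[0],p["t"],K,np.array([p["k1"],0,0,0.]))[0].reshape(-1,2)
def crop(cam,name,x0,y0,x1,y1,s):
    im=robot.read_camera(cam)[y0:y1,x0:x1,::-1]
    im=cv2.resize(im,None,fx=s,fy=s,interpolation=cv2.INTER_CUBIC)
    im=cv2.convertScaleAbs(im,alpha=1.8)
    for x in range((x0+9)//10*10,x1,10):
        cv2.putText(im,str(x),((x-x0)*s,10),0,.35,(0,255,255)); cv2.line(im,((x-x0)*s,12),((x-x0)*s,18),(0,255,255))
    for y in range((y0+9)//10*10,y1,10):
        cv2.putText(im,str(y),(0,(y-y0)*s+4),0,.35,(0,255,255)); cv2.line(im,(26,(y-y0)*s),(32,(y-y0)*s),(0,255,255))
    cv2.imwrite(f"pics/{name}.png",im)
E
python3 -c "
from h import *
crop('top','top1',195,120,345,260,5)"
```

```text
(no output)
```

View pics/top1.png

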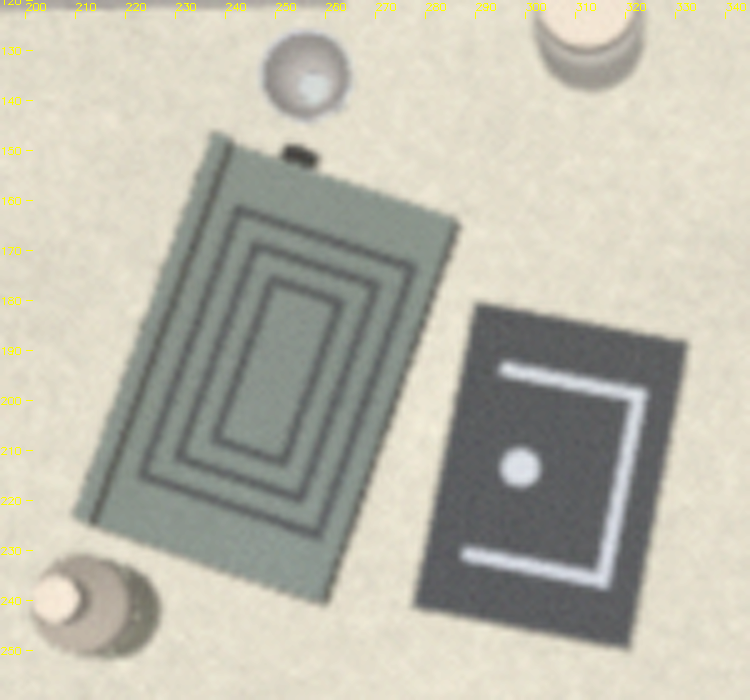

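Crop corners in original pixels:
- Base front edge: (287,164.4) and (260.2,240.8).
- Stop outer corners: (237.4,146.6) and (209.8,223.2).
- Plate: (290.2,180.4), (332.6,188.4), (321,249.6) and (277.8,241).

```bash
python3 - <<'E'
from h import *
f=ray2world('top',[[287,164.4],[260.2,240.8]],.03); s=ray2world('top',[[237.4,146.6],[209.8,223.2]],.054)
p=ray2world('top',[[290.2,180.4],[332.6,188.4],[321,249.6],[277.8,241]],.018)
n=np.linalg.norm
print(f,n(f[0]-f[1]),s,n(s[0]-s[1]),(n(f[0][:2]-s[0][:2]),n(f[1][:2]-s[1][:2])))
print(p,[n(p[i]-p[(i+1)%4]) for i in range(4)],p.mean(0))
def yaw(v): return np.degrees(np.arctan2(v[1],v[0]))
d=f[0]-f[1];print("base x yaw",yaw([-d[1],d[0]]), yaw(s.mean(0)-f.mean(0)))
d=p[0]-p[3]+p[1]-p[2];print("plate x yaw",yaw([-d[1],d[0]]),yaw(p[0]+p[3]-p[1]-p[2]))
print(ray2world('top',[[256,134]],.04),ray2world('top',[[206,240]],.17),ray2world('top',[[313,120]],.1))
# in grill frame
F=f.mean(0);a=np.radians(yaw(s.mean(0)-F));R=np.array([[np.cos(a),-np.sin(a)],[np.sin(a),np.cos(a)]])
print("plate corners in grill-front frame",(p[:,:2]-F[:2])@R)
E
```

```text
[[0.67007485 0.05096466 0.03      ]
 [0.42778463 0.13509977 0.03      ]] 0.2564824987508666 [[0.72430744 0.20593387 0.054     ]
 [0.48257919 0.28889939 0.054     ]] 0.2555696121679332 (np.float64(0.16418474511979483), np.float64(0.16326900215670184))
[[ 0.62027443  0.04166314  0.018     ]
 [ 0.59296586 -0.09363817  0.018     ]
 [ 0.39880275 -0.05484439  0.018     ]
 [ 0.42719969  0.08108924  0.018     ]] [np.float64(0.13802972038321698), np.float64(0.19800067757343695), np.float64(0.13886806174718477), np.float64(0.19705906092522643)] [ 0.50981068 -0.00643254  0.018     ]
base x yaw 70.85047731690581 70.55172882299476
plate x yaw 78.58023410050745 78.39412874696843
[[0.76807142 0.14932786 0.04      ]] [[0.42463357 0.27284364 0.17      ]] [[ 0.79483962 -0.03468055  0.1       ]]
plate corners in grill-front frame [[-0.02468346 -0.08437756]
 [-0.16135736 -0.10367649]
 [-0.18942477  0.09232476]
 [-0.05179225  0.11080796]]
```

{"name": "jog_arm", "arguments": {
  "deltas": [0.61, 0.89, 0, 0, 0, 0.123, 0.61, 0.89, 0, 0, 0, 0.123, 0.61, 0.89, 0, 0, 0, 0.123],
  "claw": 1
}}

```text
time: 0.4
tool_pos: [0.2953, -0.3784, 0.2138]
tool_rot: [-3.14, -0.001, 0.658]
contact_force: [0.2, -0.3, 0.3]
opening: 0.0919
```

{"name": "jog_arm", "arguments": {
  "deltas": [0.61, 0.89, 0, 0, 0, 0.123, 0.61, 0.89, 0, 0, 0, 0.123, 0.61, 0.89, 0, 0, 0, 0.123]
}}

```text
time: 0.65
tool_pos: [0.3566, -0.2891, 0.2141]
tool_rot: [-3.141, -0.001, 0.852]
contact_force: [0.9, 0.2, 0.1]
opening: 0.0916
```

{"name": "jog_arm", "arguments": {
  "deltas": [0.61, 0.89, 0, 0, 0, 0.123, 0.61, 0.89, 0, 0, 0, 0.123, 0.61, 0.89, 0, 0, 0, 0.123]
}}

```text
time: 0.9
tool_pos: [0.4177, -0.2001, 0.2142]
tool_rot: [-3.141, -0.001, 1.046]
contact_force: [0.2, 0.4, -0.4]
opening: 0.092
```

{"name": "jog_arm", "arguments": {
  "deltas": [0.61, 0.89, 0, 0, 0, 0.123, 0.61, 0.89, 0, 0, 0, 0.123, 0.61, 0.89, 0, 0, 0, 0.123, 0.61, 0.89, 0, 0, 0, 0.123]
}}

```text
time: 1.23
tool_pos: [0.4793, -0.1104, 0.214]
tool_rot: [3.141, -0.002, 1.238]
contact_force: [-0.5, -0.4, -0.3]
opening: 0.092
```

{"name": "jog_arm", "arguments": {
  "deltas": [0, 0, -1, 0, 0, 0, 0, 0, -1, 0, 0, 0, 0, 0, -1, 0, 0, 0]
}}

```text
time: 1.48
tool_pos: [0.4746, -0.1133, 0.1099]
tool_rot: [-3.135, -0.0, 1.234]
contact_force: [-1.3, 0.3, -0.3]
opening: 0.0915
```

{"name": "jog_arm", "arguments": {
  "deltas": [0, 0, -0.4, 0, 0, 0, 0, 0, -0.7, 0, 0, 0, 0, 0, -0.9, 0, 0, 0, 0, 0, -0.96, 0, 0, 0, 0, 0, -0.96, 0, 0, 0]
}}

```text
time: 1.9
tool_pos: [0.4763, -0.1142, 0.0169]
tool_rot: [-3.138, -0.0, 1.233]
contact_force: [-0.1, -1.1, 1.2]
opening: 0.0918
```

```bash
python3 - <<'E'
from h import *
print(robot.observe()["tool_pos"])
crop('scene','s1',290,120,490,280,4)
E
```

```text
[ 0.47625121 -0.11424466  0.01688816]
```

View pics/s1.png

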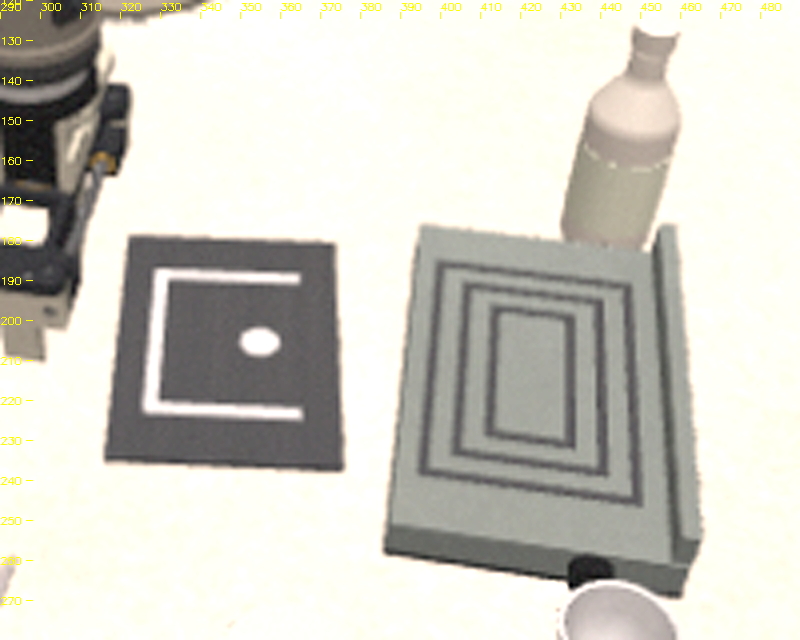

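The picture shows the left finger at about (300,208), clear of the plate's near edge at about (318,205). Next I push along the base's x direction.

{"name": "jog_arm", "arguments": {
  "deltas": [0.033, 0.094, 0, 0, 0, 0, 0.066, 0.189, 0, 0, 0, 0, 0.099, 0.283, 0, 0, 0, 0, 0.132, 0.378, 0, 0, 0, 0, 0.149, 0.425, 0, 0, 0, 0]
}}

```text
time: 2.37
tool_pos: [0.4932, -0.07, 0.0189]
tool_rot: [3.14, -0.0, 1.235]
contact_force: [-0.1, -0.5, -0.4]
opening: 0.0918
```

{"name": "jog_arm", "arguments": {
  "deltas": [0.013, 0.038, 0, 0, 0, 0, 0.026, 0.075, 0, 0, 0, 0, 0.04, 0.113, 0, 0, 0, 0, 0.046, 0.132, 0, 0, 0, 0, 0.053, 0.151, 0, 0, 0, 0]
}}

```text
time: 2.78
tool_pos: [0.4977, -0.0565, 0.0182]
tool_rot: [-3.142, 0.0, 1.234]
contact_force: [0.5, -0.2, 1.2]
opening: 0.0915
```

```bash
cat >> h.py <<'E'
F=np.array([.5489,.0930,0]);A=np.radians(70.7);EX=np.array([np.cos(A),np.sin(A),0]);EY=np.array([-np.sin(A),np.cos(A),0])
def st():
    s=robot.observe();p=s["tool_pos"]-F;f=s["contact_force"]
    print("t %.2f gx %.4f gy %.4f z %.4f rot"%(s["time"],p@EX,p@EY,p[2]),s["tool_rot"].round(3),"F fwd %.1f side %.1f up %.1f"%(f@EX,f@EY,f[2]),"q",s["qpos"].round(2))
E
python3 - <<'E'
from h import *
st()
crop('top','t2',195,120,345,260,5)
E
```

```text
t 2.78 gx -0.1580 gy -0.0011 z 0.0182 rot [-3.142  0.     1.234] F fwd -0.1 side -0.5 up 1.2 q [-0.27  0.55  1.82 -0.    0.77  0.07]
```

View pics/t2.png

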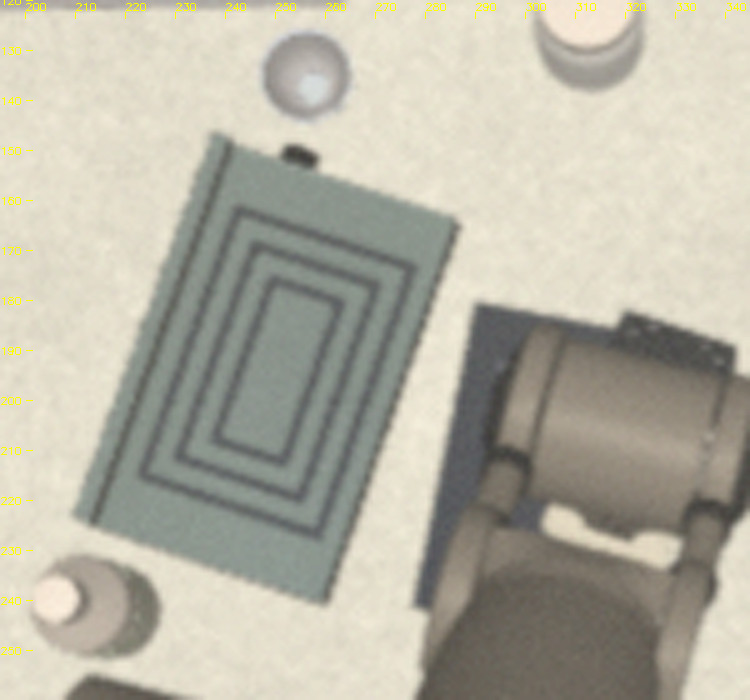

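The plate corners in the crop, (476,302) and (414,605), have not moved, and there is no force reading. I'll look from the side.

```bash
python3 - <<'E'
from h import *
crop('scene','s2',270,100,430,250,5)
s=robot.observe();P=s["tool_pos"]
print(project('scene',[P+[0,0,-.011]+EY*k for k in(-.065,-.046,.046,.065)]),project('top',[P-[0,0,.011]+EY*k for k in(-.065,-.046,0,.046,.065)]))
E
```

```text
[[320.45681428 223.55634591]
 [322.06041367 217.9681659 ]
 [329.20827327 193.05168627]
 [330.56818919 188.30975644]] [[327.83107338 199.42658282]
 [325.92865219 205.00639388]
 [321.30132507 218.57825661]
 [316.64405722 232.2377754 ]
 [314.71179938 237.90493779]]
```

View pics/s2.png

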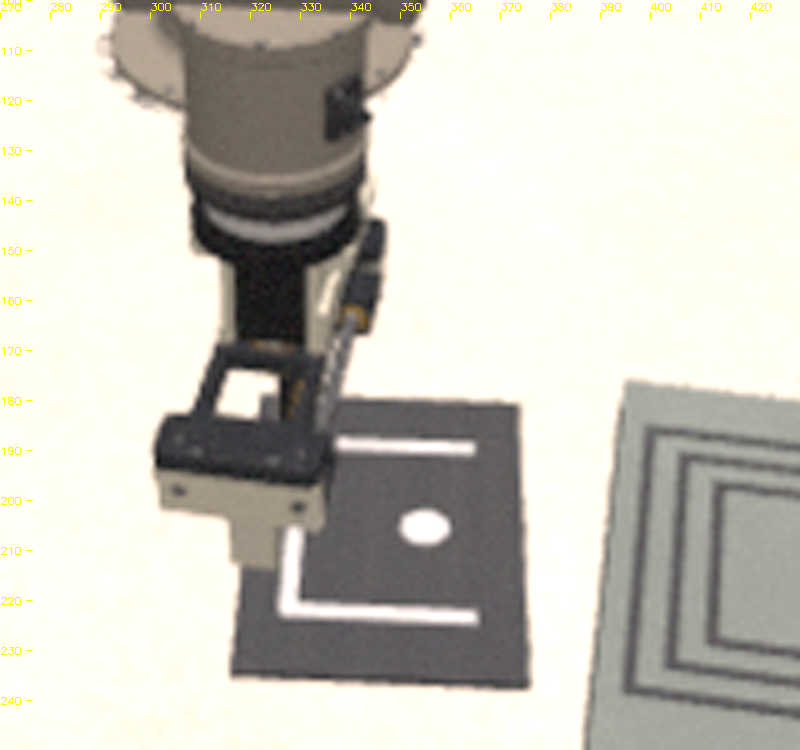

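```bash
python3 - <<'E'
from h import *
P=np.array([.2334,-.4699,.2136]);y=np.array([np.sin(.4608),-np.cos(.4608),0])
for z in (0,.011):
  print(project('scene',[P-[0,0,z]+y*k for k in(-.065,-.046,0,.046,.065)]).round(1).tolist())
P=np.array([.47625,-.1142,.0169])
print(project('scene',[P-[0,0,.011]+EY*k for k in(-.065,-.046)]).round(1).tolist(),"s1 pose")
P=np.array([.4977,-.0565,.0182])
for h in(0,.02,.04):print(h,project('scene',[P-[0,0,.011-h]+EY*-.065+EX*k for k in(-.0095,.0095)]).round(1).tolist())
print(P+0, ray2world('scene',[[317,213],[326,214]],.007)-F,ray2world('scene',[[317,213],[326,214]],.018)-F)
E
python3 - <<'E'
import cv2
im=cv2.imread('pics/scene0.png')[30:130,80:220]
a=cv2.resize(im,None,fx=4,fy=4,interpolation=cv2.INTER_CUBIC)
cv2.imwrite('pics/c0.png',cv2.convertScaleAbs(a,alpha=1.6))
E
```

```text
[[178.9, 87.8], [172.0, 89.9], [154.9, 94.9], [137.3, 100.2], [129.9, 102.4]]
[[180.0, 91.6], [173.2, 93.6], [156.2, 98.7], [138.8, 104.0], [131.4, 106.3]]
[[296.1, 220.0], [298.0, 214.5]] s1 pose
0 [[316.7, 223.0], [324.3, 224.1]]
0.02 [[316.5, 217.3], [324.2, 218.4]]
0.04 [[316.2, 211.4], [324.2, 212.5]]
[ 0.4977 -0.0565  0.0182] [[-0.02668686 -0.17502928  0.007     ]
 [-0.02001912 -0.15330759  0.007     ]] [[-0.01600902 -0.17606463  0.018     ]
 [-0.00945179 -0.15470296  0.018     ]]
```

View pics/c0.png

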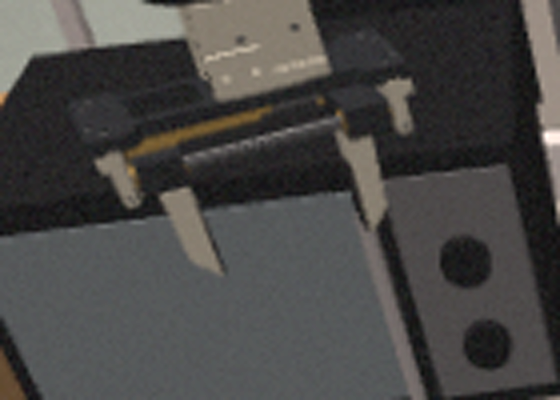

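The fingers taper to chisel tips. In both pictures they sit about 16 mm higher than the state implies, so they passed over the plate. I'll back off and feel for the bench.

{"name": "jog_arm", "arguments": {
  "deltas": [-0.1, -0.285, 0.03, 0, 0, 0, -0.21, -0.6, 0.03, 0, 0, 0, -0.215, -0.614, 0, 0, 0, 0, -0.215, -0.614, 0, 0, 0, 0]
}}

```text
time: 3.22
tool_pos: [0.4756, -0.1195, 0.0179]
tool_rot: [-3.141, 0.0, 1.23]
contact_force: [-0.6, -0.6, -0.2]
opening: 0.0917
```

{"name": "jog_arm", "arguments": {
  "deltas": [0, 0, -0.03, 0, 0, 0, 0, 0, -0.06, 0, 0, 0, 0, 0, -0.08, 0, 0, 0, 0, 0, -0.08, 0, 0, 0]
}}

```text
time: 3.55
tool_pos: [0.476, -0.1171, 0.0096]
tool_rot: [-3.141, -0.0, 1.235]
contact_force: [-0.5, 1.1, -0.4]
opening: 0.0916
```

```bash
python3 -c "
from h import *
st()"
```

```text
t 3.55 gx -0.2224 gy -0.0006 z 0.0096 rot [-3.141 -0.     1.235] F fwd 0.8 side 0.8 up -0.4 q [-0.4   0.55  1.86  0.    0.73 -0.06]
```

{"name": "jog_arm", "arguments": {
  "deltas": [0, 0, -0.02, 0, 0, 0, 0, 0, -0.04, 0, 0, 0, 0, 0, -0.06, 0, 0, 0, 0, 0, -0.06, 0, 0, 0]
}}

```text
time: 3.88
tool_pos: [0.476, -0.1178, 0.0038]
tool_rot: [-3.141, -0.0, 1.234]
contact_force: [-0.0, 0.1, 0.0]
opening: 0.0919
```

{"name": "jog_arm", "arguments": {
  "deltas": [0, 0, -0.015, 0, 0, 0, 0, 0, -0.03, 0, 0, 0, 0, 0, -0.03, 0, 0, 0]
}}

```text
time: 4.13
tool_pos: [0.476, -0.118, 0.001]
tool_rot: [-3.141, -0.0, 1.234]
contact_force: [-0.1, -0.1, -0.6]
opening: 0.0916
```

{"name": "jog_arm", "arguments": {
  "deltas": [0, 0, -0.01, 0, 0, 0, 0, 0, -0.02, 0, 0, 0, 0, 0, -0.02, 0, 0, 0]
}}

```text
time: 4.38
tool_pos: [0.4761, -0.118, -0.0009]
tool_rot: [-3.141, -0.0, 1.234]
contact_force: [-0.2, 0.2, 0.7]
opening: 0.0919
```

{"name": "jog_arm", "arguments": {
  "deltas": [0, 0, -0.01, 0, 0, 0, 0, 0, -0.02, 0, 0, 0, 0, 0, -0.02, 0, 0, 0]
}}

```text
time: 4.63
tool_pos: [0.4761, -0.118, -0.0029]
tool_rot: [-3.141, -0.0, 1.234]
contact_force: [-0.7, -0.5, 0.2]
opening: 0.0919
```

{"name": "jog_arm", "arguments": {
  "deltas": [0, 0, -0.01, 0, 0, 0, 0, 0, -0.02, 0, 0, 0, 0, 0, -0.02, 0, 0, 0]
}}

```text
time: 4.88
tool_pos: [0.4761, -0.118, -0.0049]
tool_rot: [-3.141, 0.0, 1.234]
contact_force: [-0.0, -0.7, -0.2]
opening: 0.092
```

```bash
python3 -c "
from h import *
st()
crop('scene','s3',250,130,390,250,5)"
```

```text
t 4.88 gx -0.2233 gy -0.0010 z -0.0049 rot [-3.141  0.     1.234] F fwd -0.6 side -0.2 up -0.2 q [-0.4   0.58  1.87 -0.    0.7  -0.06]
```

View pics/s3.png

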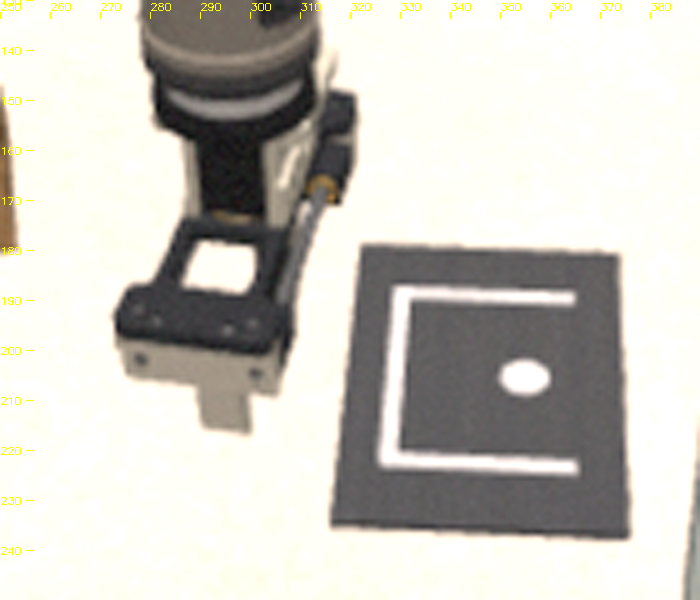

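The finger bottom is at about (290–298, 216), still short of the bench. I'll keep descending.

{"name": "jog_arm", "arguments": {
  "deltas": [0, 0, -0.01, 0, 0, 0, 0, 0, -0.02, 0, 0, 0, 0, 0, -0.02, 0, 0, 0]
}}

```text
time: 5.18
tool_pos: [0.4761, -0.118, -0.0069]
tool_rot: [-3.141, -0.0, 1.234]
contact_force: [0.3, -0.3, -0.7]
opening: 0.0914
```

{"name": "jog_arm", "arguments": {
  "deltas": [0, 0, -0.01, 0, 0, 0, 0, 0, -0.02, 0, 0, 0, 0, 0, -0.02, 0, 0, 0]
}}

```text
time: 5.43
tool_pos: [0.4761, -0.118, -0.009]
tool_rot: [-3.141, -0.0, 1.234]
contact_force: [0.1, -0.1, 0.8]
opening: 0.0917
```

{"name": "jog_arm", "arguments": {
  "deltas": [0, 0, -0.01, 0, 0, 0, 0, 0, -0.02, 0, 0, 0, 0, 0, -0.02, 0, 0, 0]
}}

```text
time: 5.68
tool_pos: [0.4761, -0.118, -0.0109]
tool_rot: [-3.141, 0.0, 1.234]
contact_force: [0.0, -0.1, 0.1]
opening: 0.0922
```

{"name": "jog_arm", "arguments": {
  "deltas": [0, 0, -0.01, 0, 0, 0, 0, 0, -0.02, 0, 0, 0, 0, 0, -0.02, 0, 0, 0]
}}

```text
time: 5.93
tool_pos: [0.4763, -0.1181, -0.0122]
tool_rot: [3.141, 0.0, 1.234]
contact_force: [-1.6, 0.4, 7.3]
opening: 0.0917
```

{"name": "jog_arm", "arguments": {
  "deltas": [0, 0, -0.01, 0, 0, 0, 0, 0, -0.02, 0, 0, 0, 0, 0, -0.02, 0, 0, 0]
}}

```text
time: 6.18
tool_pos: [0.4763, -0.1181, -0.0124]
tool_rot: [3.14, 0.0, 1.234]
contact_force: [-7.3, 3.1, 28.9]
opening: 0.092
```

{"name": "jog_arm", "arguments": {
  "deltas": [0, 0, -0.01, 0, 0, 0, 0, 0, -0.02, 0, 0, 0, 0, 0, -0.02, 0, 0, 0]
}}

```text
time: 6.43
tool_pos: [0.4764, -0.1181, -0.0126]
tool_rot: [3.14, 0.0, 1.234]
contact_force: [-12.1, 4.0, 49.9]
opening: 0.0921
```

The bench is felt at reading z = −0.0122, so true tip height is z + 0.012. I'll raise the tips to 7 mm and push.

{"name": "jog_arm", "arguments": {
  "deltas": [0, 0, 0.12, 0, 0, 0, 0, 0, 0.12, 0, 0, 0]
}}

```text
time: 6.6
tool_pos: [0.4774, -0.1185, -0.0027]
tool_rot: [3.138, 0.0, 1.234]
contact_force: [2.0, 0.7, -0.2]
opening: 0.0918
```

{"name": "jog_arm", "arguments": {
  "deltas": [0.033, 0.094, 0, 0, 0, 0, 0.066, 0.189, 0, 0, 0, 0, 0.099, 0.283, 0, 0, 0, 0, 0.115, 0.33, 0, 0, 0, 0, 0.132, 0.378, 0, 0, 0, 0]
}}

```text
time: 7.02
tool_pos: [0.4888, -0.0791, -0.0055]
tool_rot: [-3.14, 0.0, 1.235]
contact_force: [-1.9, -0.5, 0.3]
opening: 0.0918
```

{"name": "jog_arm", "arguments": {
  "deltas": [0.017, 0.047, 0, 0, 0, 0, 0.033, 0.094, 0, 0, 0, 0, 0.05, 0.142, 0, 0, 0, 0, 0.066, 0.189, 0, 0, 0, 0, 0.083, 0.236, 0, 0, 0, 0]
}}

```text
time: 7.43
tool_pos: [0.498, -0.0563, -0.0048]
tool_rot: [3.141, -0.0, 1.233]
contact_force: [-0.2, -1.6, -1.6]
opening: 0.0919
```

```bash
python3 -c "
from h import *
st()
crop('top','t4',195,120,345,260,5)"
```

```text
t 7.43 gx -0.1577 gy -0.0013 z -0.0048 rot [ 3.141 -0.     1.233] F fwd -1.6 side -0.4 up -1.6 q [-0.27  0.59  1.84  0.    0.71  0.07]
```

View pics/t4.png

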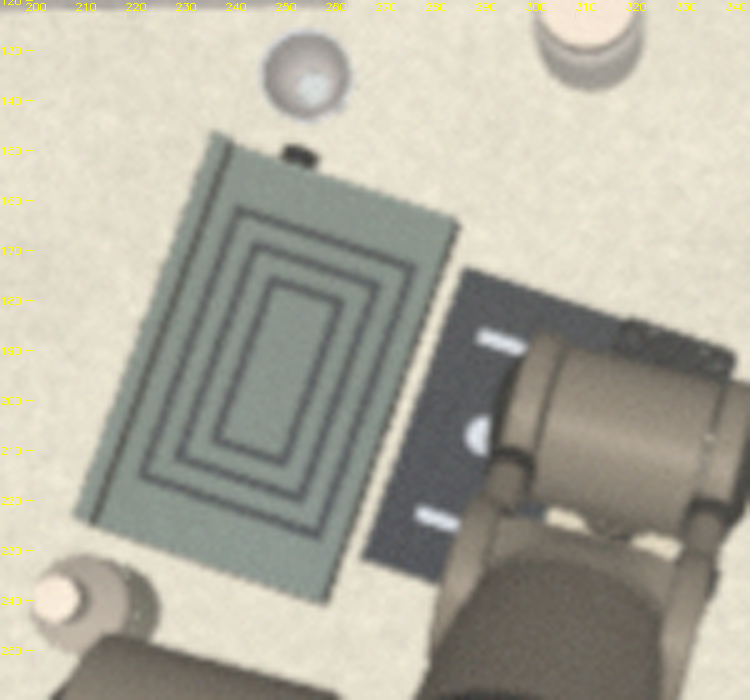

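The plate is now parallel to the wall, with its far corners at (287.6,173.6) and (267.4,232) and a gap of about 8 mm. I'll close the gap in steps.

{"name": "jog_arm", "arguments": {
  "deltas": [0.01, 0.028, 0, 0, 0, 0, 0.016, 0.047, 0, 0, 0, 0, 0.02, 0.057, 0, 0, 0, 0]
}}

```text
time: 7.73
tool_pos: [0.4999, -0.0509, -0.0047]
tool_rot: [3.141, 0.0, 1.234]
contact_force: [-1.3, -2.9, -0.5]
opening: 0.0915
```

{"name": "jog_arm", "arguments": {
  "deltas": [0.003, 0.009, 0, 0, 0, 0, 0.007, 0.019, 0, 0, 0, 0, 0.007, 0.019, 0, 0, 0, 0]
}}

```text
time: 7.98
tool_pos: [0.5005, -0.049, -0.0047]
tool_rot: [3.141, -0.0, 1.233]
contact_force: [0.2, -1.8, 0.0]
opening: 0.0917
```

{"name": "jog_arm", "arguments": {
  "deltas": [0.003, 0.009, 0, 0, 0, 0, 0.003, 0.009, 0, 0, 0, 0]
}}

```text
time: 8.15
tool_pos: [0.5008, -0.0482, -0.0047]
tool_rot: [3.141, 0.0, 1.233]
contact_force: [-1.0, -1.8, 0.7]
opening: 0.0918
```

{"name": "jog_arm", "arguments": {
  "deltas": [0.003, 0.009, 0, 0, 0, 0, 0.003, 0.009, 0, 0, 0, 0]
}}

```text
time: 8.32
tool_pos: [0.5011, -0.0472, -0.0047]
tool_rot: [3.141, 0.0, 1.234]
contact_force: [-0.5, -3.1, 0.7]
opening: 0.0919
```

{"name": "jog_arm", "arguments": {
  "deltas": [0.003, 0.009, 0, 0, 0, 0, 0.003, 0.009, 0, 0, 0, 0]
}}

```text
time: 8.48
tool_pos: [0.5014, -0.0463, -0.0047]
tool_rot: [3.141, -0.0, 1.234]
contact_force: [-0.8, -2.8, 0.7]
opening: 0.0913
```

{"name": "jog_arm", "arguments": {
  "deltas": [0.003, 0.009, 0, 0, 0, 0, 0.003, 0.009, 0, 0, 0, 0]
}}

```text
time: 8.65
tool_pos: [0.5017, -0.0454, -0.0047]
tool_rot: [3.141, -0.0, 1.234]
contact_force: [-1.3, -2.5, 2.3]
opening: 0.0918
```

{"name": "jog_arm", "arguments": {
  "deltas": [0.003, 0.009, 0, 0, 0, 0, 0.003, 0.009, 0, 0, 0, 0]
}}

```text
time: 8.82
tool_pos: [0.502, -0.0449, -0.0047]
tool_rot: [3.141, 0.001, 1.234]
contact_force: [-1.5, -4.6, -0.1]
opening: 0.0921
```

{"name": "jog_arm", "arguments": {
  "deltas": [0.003, 0.009, 0, 0, 0, 0, 0.003, 0.009, 0, 0, 0, 0]
}}

```text
time: 8.98
tool_pos: [0.5021, -0.0449, -0.0047]
tool_rot: [3.141, 0.002, 1.235]
contact_force: [-2.6, -10.3, 2.1]
opening: 0.0919
```

{"name": "jog_arm", "arguments": {
  "deltas": [0.003, 0.009, 0, 0, 0, 0, 0.003, 0.009, 0, 0, 0, 0]
}}

```text
time: 9.15
tool_pos: [0.5021, -0.0448, -0.0047]
tool_rot: [3.141, 0.003, 1.235]
contact_force: [-5.2, -15.4, 2.0]
opening: 0.0919
```

```bash
python3 -c "
from h import *
st()"
```

```text
t 9.15 gx -0.1455 gy -0.0014 z -0.0047 rot [3.141e+00 3.000e-03 1.235e+00] F fwd -16.3 side -0.2 up 2.0 q [-0.24  0.59  1.83 -0.    0.72  0.1 ]
```

The plate is square against the wall at 16 N. I'll lift its near edge by friction, following the pivot arc and watching the force.

{"name": "jog_arm", "arguments": {
  "deltas": [0, 0, 0.03, 0, 0, 0, 0, 0, 0.06, 0, 0, 0, 0, 0, 0.09, 0, 0, 0, 0, 0, 0.11, 0, 0, 0]
}}

```text
time: 9.48
tool_pos: [0.5021, -0.0446, 0.0062]
tool_rot: [3.142, 0.003, 1.234]
contact_force: [-3.0, -13.1, -2.0]
opening: 0.092
```

```bash
python3 -c "
from h import *
st()
cv2.imwrite('pics/x.png',robot.read_camera('scene')[100:260,290:490,::-1])"
```

```text
t 9.48 gx -0.1453 gy -0.0013 z 0.0062 rot [3.142e+00 3.000e-03 1.234e+00] F fwd -13.3 side -1.5 up -2.0 q [-0.24  0.58  1.82 -0.    0.74  0.1 ]
```

{"name": "jog_arm", "arguments": {
  "deltas": [0.001, 0.004, 0.04, 0, 0, 0, 0.002, 0.007, 0.08, 0, 0, 0, 0.004, 0.01, 0.11, 0, 0, 0, 0.004, 0.01, 0.11, 0, 0, 0]
}}

```text
time: 9.87
tool_pos: [0.5024, -0.0435, 0.0175]
tool_rot: [-3.142, 0.003, 1.235]
contact_force: [-3.1, -13.2, -1.0]
opening: 0.0915
```

{"name": "jog_arm", "arguments": {
  "deltas": [0.002, 0.006, 0.035, 0, 0, 0, 0.004, 0.012, 0.07, 0, 0, 0, 0.007, 0.02, 0.107, 0, 0, 0, 0.007, 0.02, 0.107, 0, 0, 0]
}}

```text
time: 10.2
tool_pos: [0.503, -0.0417, 0.0283]
tool_rot: [3.142, 0.003, 1.235]
contact_force: [-3.4, -14.2, 0.7]
opening: 0.092
```

```bash
python3 -c "
from h import *
st()
crop('scene','s5',290,110,450,260,4)"
```

```text
t 10.20 gx -0.1423 gy -0.0013 z 0.0283 rot [3.142e+00 3.000e-03 1.235e+00] F fwd -14.6 side -1.5 up 0.7 q [-0.23  0.54  1.8  -0.    0.8   0.11]
```

View pics/s5.png

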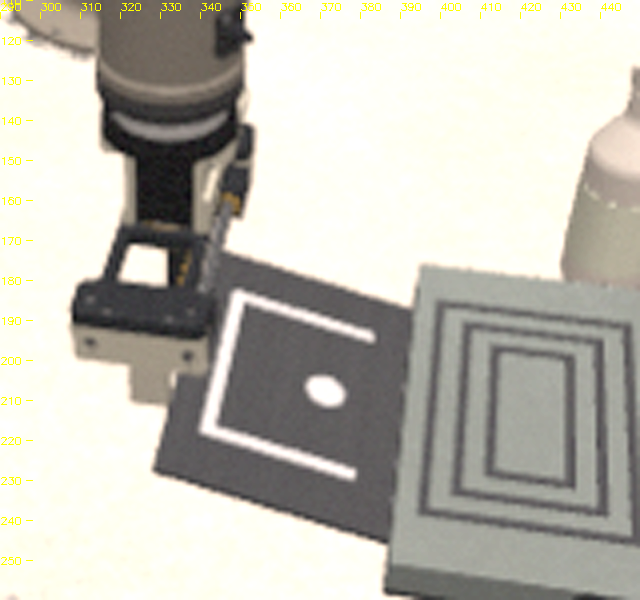

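The picture shows the plate's near edge raised by about 15°, from (328,228) to (345,172), with its far edge still on the wall. Continuing along the arc.

{"name": "jog_arm", "arguments": {
  "deltas": [0.003, 0.009, 0.035, 0, 0, 0, 0.006, 0.018, 0.07, 0, 0, 0, 0.011, 0.03, 0.103, 0, 0, 0, 0.011, 0.03, 0.103, 0, 0, 0]
}}

```text
time: 10.58
tool_pos: [0.504, -0.0392, 0.0387]
tool_rot: [-3.142, 0.004, 1.235]
contact_force: [-5.4, -16.7, 2.3]
opening: 0.0916
```

{"name": "jog_arm", "arguments": {
  "deltas": [0.004, 0.012, 0.034, 0, 0, 0, 0.009, 0.026, 0.068, 0, 0, 0, 0.014, 0.04, 0.1, 0, 0, 0, 0.014, 0.04, 0.1, 0, 0, 0]
}}

```text
time: 10.92
tool_pos: [0.5052, -0.0358, 0.049]
tool_rot: [3.142, 0.005, 1.235]
contact_force: [-7.7, -18.4, 5.1]
opening: 0.0921
```

{"name": "jog_arm", "arguments": {
  "deltas": [0.005, 0.015, 0.032, 0, 0, 0, 0.011, 0.032, 0.064, 0, 0, 0, 0.017, 0.049, 0.094, 0, 0, 0, 0.017, 0.049, 0.094, 0, 0, 0]
}}

```text
time: 11.25
tool_pos: [0.5066, -0.0318, 0.0587]
tool_rot: [3.142, 0.007, 1.235]
contact_force: [-9.2, -24.0, 9.8]
opening: 0.0922
```

```bash
python3 -c "
from h import *
st()"
```

```text
t 11.25 gx -0.1318 gy -0.0014 z 0.0587 rot [3.142 0.007 1.235] F fwd -25.7 side 0.8 up 9.8 q [-0.21  0.5   1.77 -0.01  0.88  0.13]
```

{"name": "jog_arm", "arguments": {
  "deltas": [-0.002, -0.005, 0.02, 0, 0, 0, -0.002, -0.005, 0.03, 0, 0, 0]
}}

```text
time: 11.42
tool_pos: [0.5073, -0.0293, 0.0609]
tool_rot: [3.141, 0.001, 1.233]
contact_force: [-0.0, -0.4, -1.0]
opening: 0.0917
```

{"name": "jog_arm", "arguments": {
  "deltas": [0.004, 0.012, 0.03, 0, 0, 0, 0.008, 0.024, 0.06, 0, 0, 0, 0.008, 0.024, 0.06, 0, 0, 0]
}}

```text
time: 11.67
tool_pos: [0.5088, -0.0252, 0.0672]
tool_rot: [3.141, -0.001, 1.234]
contact_force: [0.4, 0.3, -0.1]
opening: 0.0919
```

```bash
python3 -c "
from h import *
st()"
```

```text
t 11.67 gx -0.1248 gy -0.0013 z 0.0672 rot [ 3.141e+00 -1.000e-03  1.234e+00] F fwd 0.4 side -0.3 up -0.1 q [-0.2   0.48  1.76  0.    0.9   0.14]
```

The force dropped to zero, so I need to look.

```bash
python3 -c "
from h import *
st()
crop('scene','s6',290,110,450,260,4)"
```

```text
t 11.67 gx -0.1248 gy -0.0013 z 0.0672 rot [ 3.141e+00 -1.000e-03  1.234e+00] F fwd 0.4 side -0.3 up -0.1 q [-0.2   0.48  1.76  0.    0.9   0.14]
```

View pics/s6.png

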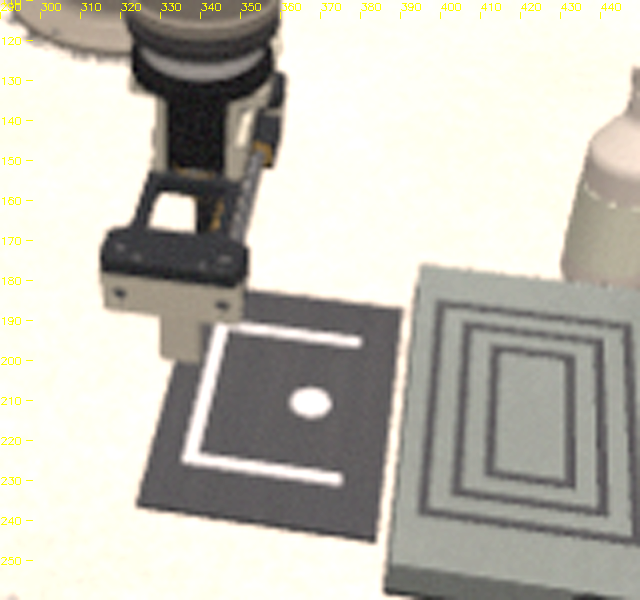

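The plate slipped off the tips, which had only about 4 mm of engagement, and lies flat again with a gap of about 5 mm (edge from (324,236) to (343,182)). I'll retry with the fingers lower and tilted 25° under the flange.

{"name": "jog_arm", "arguments": {
  "deltas": [-0.165, -0.472, 0, 0.131, -0.046, 0, -0.165, -0.472, 0, 0.2, -0.07, 0, -0.165, -0.472, 0, 0.262, -0.092, 0, -0.165, -0.472, 0, 0.262, -0.092, 0, -0.165, -0.472, 0, 0.262, -0.092, 0]
}}

```text
time: 12.13
tool_pos: [0.4915, -0.076, 0.0658]
tool_rot: [3.141, -0.441, 1.228]
contact_force: [1.1, -0.5, 0.0]
opening: 0.0922
```

```bash
cat >> h.py <<'E'
def st2():
    st(); s=robot.observe(); r=s["tool_rot"]
    from scipy.spatial.transform import Rotation as Ro
    M=Ro.from_euler("xyz",r).as_matrix(); d=M[:,2]
    print("tool z in grill frame",np.round([d@EX,d@EY,d[2]],3),"tool y",np.round([M[:,1]@EX,M[:,1]@EY,M[2,1]],3))
E
python3 -c "
from h import *
st2()"
```

```text
t 12.13 gx -0.1785 gy -0.0017 z 0.0658 rot [ 3.141 -0.441  1.228] F fwd -0.1 side -1.2 up 0.0 q [-0.6   0.51  1.84  0.52  0.98 -0.59]
tool z in grill frame [ 0.427 -0.003 -0.904] tool y [-0.006 -1.     0.   ]
```

{"name": "jog_arm", "arguments": {
  "deltas": [0, 0, -0.3, 0, 0, 0, 0, 0, -0.55, 0, 0, 0, 0, 0, -0.65, 0, 0, 0, 0, 0, -0.67, 0, 0, 0, 0, 0, -0.67, 0, 0, 0]
}}

```text
time: 12.55
tool_pos: [0.4919, -0.0722, -0.0004]
tool_rot: [-3.14, -0.436, 1.234]
contact_force: [0.3, -0.3, 0.3]
opening: 0.0918
```

{"name": "jog_arm", "arguments": {
  "deltas": [0, 0, -0.02, 0, 0, 0, 0, 0, -0.04, 0, 0, 0, 0, 0, -0.04, 0, 0, 0]
}}

```text
time: 12.8
tool_pos: [0.4923, -0.0732, -0.0037]
tool_rot: [3.14, -0.436, 1.235]
contact_force: [0.0, 0.8, -0.9]
opening: 0.0919
```

{"name": "jog_arm", "arguments": {
  "deltas": [0, 0, -0.01, 0, 0, 0, 0, 0, -0.02, 0, 0, 0, 0, 0, -0.02, 0, 0, 0]
}}

```text
time: 13.05
tool_pos: [0.4919, -0.0732, -0.0062]
tool_rot: [3.141, -0.436, 1.234]
contact_force: [-0.3, -0.4, -0.6]
opening: 0.0918
```

{"name": "jog_arm", "arguments": {
  "deltas": [0, 0, -0.01, 0, 0, 0, 0, 0, -0.02, 0, 0, 0, 0, 0, -0.02, 0, 0, 0]
}}

```text
time: 13.3
tool_pos: [0.4921, -0.0732, -0.0077]
tool_rot: [3.141, -0.437, 1.234]
contact_force: [-2.4, -1.3, 9.6]
opening: 0.0917
```

{"name": "jog_arm", "arguments": {
  "deltas": [0, 0, 0.018, 0, 0, 0, 0.033, 0.094, 0.018, 0, 0, 0, 0.066, 0.189, 0.018, 0, 0, 0, 0.083, 0.236, 0.018, 0, 0, 0, 0.096, 0.274, 0.018, 0, 0, 0]
}}

```text
time: 13.72
tool_pos: [0.5015, -0.0444, -0.0067]
tool_rot: [-3.141, -0.436, 1.235]
contact_force: [0.6, -0.2, 0.6]
opening: 0.0918
```

{"name": "jog_arm", "arguments": {
  "deltas": [0.007, 0.019, 0, 0, 0, 0, 0.007, 0.019, 0, 0, 0, 0]
}}

```text
time: 13.88
tool_pos: [0.5021, -0.0432, -0.0067]
tool_rot: [3.141, -0.436, 1.235]
contact_force: [0.1, 0.7, 0.4]
opening: 0.0918
```

{"name": "jog_arm", "arguments": {
  "deltas": [0.007, 0.019, 0, 0, 0, 0, 0.007, 0.019, 0, 0, 0, 0]
}}

```text
time: 14.05
tool_pos: [0.5029, -0.042, -0.0066]
tool_rot: [3.141, -0.436, 1.234]
contact_force: [-1.4, -1.0, -0.6]
opening: 0.092
```

{"name": "jog_arm", "arguments": {
  "deltas": [0.007, 0.019, 0, 0, 0, 0, 0.007, 0.019, 0, 0, 0, 0]
}}

```text
time: 14.22
tool_pos: [0.5037, -0.0402, -0.0066]
tool_rot: [3.141, -0.436, 1.233]
contact_force: [-1.4, -1.7, 1.0]
opening: 0.0921
```

```bash
python3 -c "
from h import *
st2()"
```

```text
t 14.22 gx -0.1407 gy -0.0014 z -0.0066 rot [ 3.141 -0.436  1.233] F fwd -2.1 side 0.8 up 1.0 q [-0.52  0.64  1.89  0.62  0.8  -0.66]
tool z in grill frame [ 0.422 -0.001 -0.906] tool y [-0.001 -1.     0.001]
```

Contact has begun. I'll continue towards the wall.

{"name": "jog_arm", "arguments": {
  "deltas": [0.007, 0.019, 0, 0, 0, 0, 0.007, 0.019, 0, 0, 0, 0]
}}

```text
time: 14.38
tool_pos: [0.5044, -0.0382, -0.0066]
tool_rot: [3.141, -0.436, 1.233]
contact_force: [-0.4, -2.1, -0.9]
opening: 0.0919
```

{"name": "jog_arm", "arguments": {
  "deltas": [0.007, 0.019, 0, 0, 0, 0, 0.007, 0.019, 0, 0, 0, 0]
}}

```text
time: 14.55
tool_pos: [0.5052, -0.0372, -0.0066]
tool_rot: [3.14, -0.434, 1.234]
contact_force: [-2.8, -7.3, 0.9]
opening: 0.092
```

{"name": "jog_arm", "arguments": {
  "deltas": [0.005, 0.014, 0, 0, 0, 0, 0.005, 0.014, 0, 0, 0, 0]
}}

```text
time: 14.72
tool_pos: [0.5055, -0.037, -0.0068]
tool_rot: [3.139, -0.432, 1.235]
contact_force: [-7.0, -13.0, 2.1]
opening: 0.0923
```

{"name": "jog_arm", "arguments": {
  "deltas": [0, 0, 0.03, 0, 0, 0, 0, 0, 0.06, 0, 0, 0, 0, 0, 0.09, 0, 0, 0, 0, 0, 0.11, 0, 0, 0]
}}

```text
time: 15.05
tool_pos: [0.5054, -0.0369, 0.0041]
tool_rot: [3.139, -0.433, 1.234]
contact_force: [-4.7, -11.5, -1.9]
opening: 0.0916
```

{"name": "jog_arm", "arguments": {
  "deltas": [0.001, 0.003, 0.04, 0, 0, 0, 0.002, 0.006, 0.08, 0, 0, 0, 0.003, 0.009, 0.11, 0, 0, 0, 0.003, 0.009, 0.11, 0, 0, 0]
}}

```text
time: 15.38
tool_pos: [0.5058, -0.036, 0.0155]
tool_rot: [3.139, -0.433, 1.235]
contact_force: [-6.5, -11.7, -0.7]
opening: 0.0919
```

```bash
python3 -c "
from h import *
st2()"
```

```text
t 15.38 gx -0.1360 gy -0.0019 z 0.0155 rot [ 3.139 -0.433  1.235] F fwd -13.2 side 2.3 up -0.7 q [-0.51  0.59  1.88  0.59  0.84 -0.61]
tool z in grill frame [ 0.419 -0.002 -0.908] tool y [-0.    -1.     0.002]
```

{"name": "jog_arm", "arguments": {
  "deltas": [0.001, 0.004, 0.035, 0, 0, 0, 0.003, 0.008, 0.07, 0, 0, 0, 0.005, 0.014, 0.107, 0, 0, 0, 0.005, 0.014, 0.107, 0, 0, 0]
}}

```text
time: 15.72
tool_pos: [0.5064, -0.0344, 0.0263]
tool_rot: [3.139, -0.433, 1.235]
contact_force: [-5.0, -10.9, 0.1]
opening: 0.0921
```

{"name": "jog_arm", "arguments": {
  "deltas": [0.003, 0.008, 0.035, 0, 0, 0, 0.006, 0.016, 0.07, 0, 0, 0, 0.009, 0.026, 0.1, 0, 0, 0, 0.009, 0.026, 0.1, 0, 0, 0]
}}

```text
time: 16.05
tool_pos: [0.5072, -0.0319, 0.0363]
tool_rot: [3.139, -0.433, 1.235]
contact_force: [-6.6, -12.1, 1.0]
opening: 0.0919
```

```bash
python3 -c "
from h import *
st()"
```

```text
t 16.05 gx -0.1317 gy -0.0020 z 0.0363 rot [ 3.139 -0.433  1.235] F fwd -13.6 side 2.3 up 1.0 q [-0.5   0.56  1.87  0.57  0.88 -0.57]
```

{"name": "jog_arm", "arguments": {
  "deltas": [0.004, 0.011, 0.034, 0, 0, 0, 0.008, 0.022, 0.068, 0, 0, 0, 0.012, 0.035, 0.1, 0, 0, 0, 0.012, 0.035, 0.1, 0, 0, 0]
}}

```text
time: 16.38
tool_pos: [0.5086, -0.0285, 0.0466]
tool_rot: [3.138, -0.433, 1.235]
contact_force: [-5.8, -13.3, 3.0]
opening: 0.0921
```

{"name": "jog_arm", "arguments": {
  "deltas": [0.005, 0.015, 0.032, 0, 0, 0, 0.01, 0.029, 0.064, 0, 0, 0, 0.015, 0.044, 0.094, 0, 0, 0, 0.015, 0.044, 0.094, 0, 0, 0]
}}

```text
time: 16.72
tool_pos: [0.5103, -0.0224, 0.0561]
tool_rot: [3.14, -0.436, 1.234]
contact_force: [-1.6, -5.9, 1.1]
opening: 0.0921
```

```bash
python3 -c "
from h import *
st()"
```

```text
t 16.72 gx -0.1217 gy -0.0017 z 0.0561 rot [ 3.14  -0.436  1.234] F fwd -6.1 side -0.4 up 1.1 q [-0.48  0.52  1.85  0.56  0.91 -0.52]
```

```bash
cat >> h.py <<'E'
def plate():
    im=robot.read_camera('scene').astype(int)
    x0,y0=300,100
    sub=im[y0:265,x0:400]; m=((sub.max(2)<75)&(sub.max(2)>25)).astype(np.uint8)
    m=cv2.morphologyEx(m,cv2.MORPH_OPEN,np.ones((3,3)))
    c=max(cv2.findContours(m,0,1)[0],key=cv2.contourArea)[:,0]+[x0,y0]
    lo=c[c[:,1]>205]
    print("area",len(c),"corner low-left",c[np.argmax(c[:,1]-1.2*c[:,0])],"low-right",c[np.argmax(c[:,1]+c[:,0])])
    for th in range(0,91,10):
        t=np.radians(th); X=-(.14*np.cos(t)+.006*np.sin(t)); Z=max(.128*np.sin(t)+.012*np.cos(t),.14*np.sin(t))
        print(th,project('scene',[F+EX*X+EY*y+[0,0,Z] for y in(-.100,)]).round(0).tolist(),end=' ')
    print()
E
python3 -c "
from h import *
plate();st()
im=robot.read_camera('scene');print(im[225:240:5,330:380:10].max(2), im[200,300:345:3].max(1))"
```

```text
area 207 corner low-left [335 220] low-right [386 247]
0 [[325.0, 234.0]] 10 [[325.0, 227.0]] 20 [[328.0, 222.0]] 30 [[332.0, 216.0]] 40 [[338.0, 212.0]] 50 [[345.0, 208.0]] 60 [[355.0, 204.0]] 70 [[365.0, 202.0]] 80 [[377.0, 201.0]] 90 [[389.0, 202.0]] 
t 16.77 gx -0.1217 gy -0.0017 z 0.0559 rot [ 3.14  -0.435  1.234] F fwd -5.8 side -1.5 up 0.8 q [-0.48  0.52  1.85  0.56  0.91 -0.52]
[[166 163  50  52 120]
 [167 165 159  51  51]
 [163 162 164 142  49]] [163 164 165 167 164 160 162 163 105  90  90  98 110  55  52]
```

The plate is still up, with its corner at (335,220), or about 32°. Continuing.

{"name": "jog_arm", "arguments": {
  "deltas": [0.006, 0.018, 0.03, 0, 0, 0, 0.013, 0.037, 0.06, 0, 0, 0, 0.02, 0.057, 0.086, 0, 0, 0, 0.02, 0.057, 0.086, 0, 0, 0]
}}

```text
time: 17.15
tool_pos: [0.5121, -0.0163, 0.0645]
tool_rot: [3.14, -0.436, 1.235]
contact_force: [-1.3, -4.6, 1.6]
opening: 0.0918
```

{"name": "jog_arm", "arguments": {
  "deltas": [0.008, 0.022, 0.028, 0, 0, 0, 0.015, 0.043, 0.056, 0, 0, 0, 0.023, 0.066, 0.082, 0, 0, 0, 0.023, 0.066, 0.082, 0, 0, 0]
}}

```text
time: 17.48
tool_pos: [0.5143, -0.0092, 0.0727]
tool_rot: [3.141, -0.437, 1.234]
contact_force: [-0.2, -3.6, 0.7]
opening: 0.0918
```

```bash
python3 -c "
from h import *
plate();st()"
```

```text
area 195 corner low-left [341 215] low-right [386 247]
0 [[325.0, 234.0]] 10 [[325.0, 227.0]] 20 [[328.0, 222.0]] 30 [[332.0, 216.0]] 40 [[338.0, 212.0]] 50 [[345.0, 208.0]] 60 [[355.0, 204.0]] 70 [[365.0, 202.0]] 80 [[377.0, 201.0]] 90 [[389.0, 202.0]] 
t 17.53 gx -0.1081 gy -0.0011 z 0.0725 rot [ 3.141 -0.436  1.234] F fwd -3.6 side 0.0 up -0.0 q [-0.45  0.5   1.84  0.55  0.94 -0.47]
```

{"name": "jog_arm", "arguments": {
  "deltas": [0.014, 0.039, 0.04, 0, 0, 0, 0.027, 0.078, 0.08, 0, 0, 0, 0.041, 0.117, 0.115, 0, 0, 0, 0.055, 0.158, 0.15, 0, 0, 0, 0.055, 0.158, 0.15, 0, 0, 0]
}}

```text
time: 17.95
tool_pos: [0.5199, 0.0071, 0.0881]
tool_rot: [3.141, -0.437, 1.235]
contact_force: [-0.7, -2.2, -0.4]
opening: 0.0917
```

{"name": "jog_arm", "arguments": {
  "deltas": [0.016, 0.046, 0.035, 0, 0, 0, 0.032, 0.092, 0.07, 0, 0, 0, 0.048, 0.137, 0.1, 0, 0, 0, 0.064, 0.183, 0.13, 0, 0, 0, 0.064, 0.183, 0.13, 0, 0, 0]
}}

```text
time: 18.37
tool_pos: [0.5264, 0.0254, 0.101]
tool_rot: [3.141, -0.437, 1.235]
contact_force: [-0.3, -0.9, 0.2]
opening: 0.0915
```

```bash
python3 -c "
from h import *
plate();st()"
```

```text
area 196 corner low-left [377 240] low-right [387 248]
0 [[325.0, 234.0]] 10 [[325.0, 227.0]] 20 [[328.0, 222.0]] 30 [[332.0, 216.0]] 40 [[338.0, 212.0]] 50 [[345.0, 208.0]] 60 [[355.0, 204.0]] 70 [[365.0, 202.0]] 80 [[377.0, 201.0]] 90 [[389.0, 202.0]] 
t 18.42 gx -0.0717 gy -0.0010 z 0.1006 rot [ 3.141 -0.436  1.235] F fwd -1.7 side 0.5 up 0.4 q [-0.38  0.45  1.81  0.54  0.97 -0.37]
```

{"name": "jog_arm", "arguments": {
  "deltas": [0.018, 0.052, 0.026, 0, 0, 0, 0.036, 0.103, 0.052, 0, 0, 0, 0.054, 0.154, 0.076, 0, 0, 0, 0.072, 0.205, 0.1, 0, 0, 0, 0.072, 0.205, 0.1, 0, 0, 0]
}}

```text
time: 18.83
tool_pos: [0.5336, 0.046, 0.1109]
tool_rot: [3.141, -0.437, 1.235]
contact_force: [-0.2, -0.0, 0.0]
opening: 0.0918
```

{"name": "jog_arm", "arguments": {
  "deltas": [0.019, 0.055, 0.016, 0, 0, 0, 0.038, 0.11, 0.032, 0, 0, 0, 0.057, 0.165, 0.048, 0, 0, 0, 0.077, 0.22, 0.06, 0, 0, 0, 0.077, 0.22, 0.06, 0, 0, 0]
}}

```text
time: 19.25
tool_pos: [0.5413, 0.068, 0.1167]
tool_rot: [3.141, -0.437, 1.235]
contact_force: [-0.8, -0.0, 0.7]
opening: 0.0919
```

```bash
python3 -c "
from h import *
st()
im=robot.read_camera('scene');cv2.imwrite('pics/y.png',im[:,:,::-1])
for r in range(190,256,6): print(r,im[r,330:420:3].max(1))"
```

```text
t 19.25 gx -0.0261 gy -0.0011 z 0.1167 rot [ 3.141 -0.437  1.235] F fwd -0.3 side 0.7 up 0.7 q [-0.28  0.44  1.77  0.54  0.98 -0.26]
190 [158 156 159 159 159 160 160 162 164 161 159 161 162 155 113 122  58  51
  47  59  46  73  93  57  96  83  79  87  93  95]
196 [161 158 161 160 159 159 162 166 160 160 163 162 161 162 161 161  50  51
  39  30  31  84  92  53  94  68  90  94  69  77]
202 [160 158 160 163 160 159 160 161 166 163 161 165 160 164 162 147  54  56
  40  33  32  92  92  62  93  63  95  93  67  93]
208 [161 160 163 161 161 165 162 161 165 168 166 165 161 162 162 139  35  33
  31  32  34  91  84  76  91  52  91  86  74  95]
214 [161 158 161 165 163 161 163 165 165 162 162 160 163 164 165 161  34  34
  28  40  50  91  76  82  92  52  92  78  82  92]
220 [159 158 156 162 160 163 158 163 161 164 165 164 165 164 163 162  33  33
  31  58  70  93  57  93  92  57  91  67  83  92]
226 [161 158 159 161 164 161 163 169 161 158 162 166 164 164 165 163  49  36
  29  52  86  92  52  91  86  65  93  65  86  92]
232 [158 160 163 161 158 159 161 160 159 159 159 161 157 163 160 163  96  34
  35  32  95  92  54  93  78  59  73  86  92  93]
238 [158 159 156 160 161 160 160 160 156 157 161 160 159 158 158 160 135  33
  33  33  94  90  59  53  58  66  72  84  94  93]
244 [159 158 155 158 158 156 159 160 157 158 159 161 154 158 165 163 163 161
  33  57  95  93  92  93  91  91  92  93  92  93]
250 [159 158 159 156 160 154 158 154 153 160 159 158 158 155 160 159 159 160
 147  72  92  93  93  94  93  91  91  92  95  92]
```

The plate is standing at about 80–85°, with the dark rib face in columns 378–390 from rows 208 to 244. Next I push the top over slowly.

{"name": "jog_arm", "arguments": {
  "deltas": [0.017, 0.047, 0.005, 0, 0, 0, 0.033, 0.094, 0.01, 0, 0, 0, 0.05, 0.142, 0.015, 0, 0, 0, 0.066, 0.189, 0.02, 0, 0, 0, 0.08, 0.227, 0.02, 0, 0, 0]
}}

```text
time: 19.72
tool_pos: [0.5491, 0.0901, 0.1184]
tool_rot: [3.141, -0.436, 1.234]
contact_force: [-0.9, -1.0, 1.0]
opening: 0.092
```

{"name": "jog_arm", "arguments": {
  "deltas": [0.013, 0.038, 0, 0, 0, 0, 0.026, 0.076, 0, 0, 0, 0, 0.04, 0.113, 0, 0, 0, 0, 0.053, 0.151, 0, 0, 0, 0, 0.053, 0.151, 0, 0, 0, 0]
}}

```text
time: 20.13
tool_pos: [0.5546, 0.1054, 0.1186]
tool_rot: [3.141, -0.437, 1.234]
contact_force: [-0.7, 1.1, 2.5]
opening: 0.0919
```

```bash
python3 -c "
from h import *
st()
im=robot.read_camera('scene')
for r in range(160,256,8): print(r,im[r,330:450:4].max(1))"
```

```text
t 20.13 gx 0.0136 gy -0.0013 z 0.1186 rot [ 3.141 -0.437  1.234] F fwd 0.8 side 1.0 up 2.5 q [-0.2   0.45  1.74  0.54  0.96 -0.18]
160 [162 158 158 159 158 156 157 158 161  59  33  36  33  33  35  34  33  35
  83  70 157 156 157 158 155 156  82  88 100  97]
168 [159 160 157 159 158 161 159 163  36  27  21  25  24  36  72  90  89  91
  34 105 158 160 158 158 154 158  85  92  98 101]
176 [158 160 160 162 161 160 161 163 149  89  70  89  88  90  89  90  89  77
  47 126 160 162 160 158 160  94  88  96  99  99]
184 [161 159 160 159 157 160 161 163 159 160 157 159 159 160 102  88  88  96
  39  96  95  96  96  98  94  96  93  96  95  94]
192 [163 160 159 158 160 164 166 155 165 162 158 158 159 160  33  62  47  52
  46  57  68  57  62  74  83  93  94  93  82  53]
200 [163 159 164 162 161 161 161 163 162 162 163 164 159 162  34  32  40  52
  52  53  95  66  93  93  95  82  93  70  92  51]
208 [162 161 162 164 165 163 166 166 168 161 164 165 160 136  33  33  33  33
  45  58  93  74  94  92  94  93  90  81  93  70]
216 [162 163 162 163 160 163 166 161 164 168 169 165 167  66  33  32  36  31
  94  76  92  81  95  93  92  92  89  93  94  76]
224 [160 159 162 162 160 165 159 165 164 164 161 161 167  34  36  32  33  81
  93  83  87  85  93  91  92  94  91  93  92  90]
232 [159 160 164 160 162 161 159 159 159 157 162 160 162  36  35  35  79  91
  78  67  83  94  92  92  88  86  92  92  83  89]
240 [160 156 166 164 161 157 158 160 165 161 160 161 158  31  34  93  93  93
  85  71  59  54  62  71  92  94  94  92  94  93]
248 [157 161 161 157 155 159 159 156 161 156 158 160 157  70 124  93  93  93
  92  94  92  93  93  93  92  92  93  93  95  92]
```

{"name": "jog_arm", "arguments": {
  "deltas": [0.013, 0.038, -0.01, 0, 0, 0, 0.026, 0.076, -0.02, 0, 0, 0, 0.04, 0.113, -0.04, 0, 0, 0, 0.053, 0.151, -0.06, 0, 0, 0, 0.066, 0.189, -0.08, 0, 0, 0]
}}

```text
time: 20.6
tool_pos: [0.5625, 0.1249, 0.113]
tool_rot: [3.138, -0.44, 1.234]
contact_force: [-0.5, 2.1, 11.2]
opening: 0.0918
```

```bash
python3 -c "
from h import *
st()
im=robot.read_camera('scene')
for r in range(160,256,8): print(r,im[r,330:490:5].max(1))"
```

```text
t 20.60 gx 0.0346 gy -0.0023 z 0.1130 rot [ 3.138 -0.44   1.234] F fwd 1.8 side 1.2 up 11.2 q [-0.16  0.47  1.73  0.55  0.93 -0.16]
160 [161 159 161 158 158 158 161 160 165 161  28 124  75  33  33  35  50  54
 156 155 155  84  93  97  98 108 155 158 158 156 159 162]
168 [160 160 158 159 162 158 162 159 134  43  33  33  35  26  26  24  44  61
 158 158 158  87  96 101 101 125 160 161 157 159 158 157]
176 [158 160 160 161 160 163 164 162 161  46  80  90  90  90  89  62  89  93
 159 163  94  92  99 101  99 109 155 158 159 157 157 160]
184 [162 158 162 158 160 163 161 163 160 155  94  91  70  87  88 100  47  69
  96  94  95  97  95  94  94  73 140 161 160 162 157 161]
192 [163 159 160 160 165 164 160 161 159 162 160  36  37  35  88  89  78  61
  71  80  95  95  86  73  93  62 124 160 160 160 161 161]
200 [164 161 165 162 162 160 164 165 164 163 160  37  36  34  34  44  38  86
  93  95  83  94  53  89  92  48  98 158 158 160 161 158]
208 [163 163 161 166 165 170 169 162 163 163 167  35  37  38  35  50  39  87
  93  95  93  92  51  92  92  48  90 160 160 161 153 160]
216 [164 163 165 163 163 166 162 170 170 166 120  36  35  38  35  39  36  92
  93  93  93  93  54  93  92  57  94 162 160 158 157 158]
224 [162 161 163 163 166 163 167 166 163 163  69  37  37  36  36  61  88  91
  94  92  95  93  55  92  93  75  93 160 157 156 157 156]
232 [161 160 162 161 164 161 163 160 164 164  37  35  35  37  92  62  84  92
  92  93  87  93  51  93  86  86  94 162 160 157 155 155]
240 [162 160 164 158 157 161 163 162 161 161  35  39  90  93  89  76  59  56
  67  86  94  93  94  95  71  94  91 135 154 157 162 155]
248 [159 161 161 155 160 162 159 156 161 159  60 161  93  94  91  94  93  95
  93  95  93  92  94  92  93  93  83 140 154 161 158 151]
```

The fingertips are pressing down on the top edge. I'll lift off, step back and push lower on the rib side.

{"name": "jog_arm", "arguments": {
  "deltas": [0, 0, 0.1, 0, 0, 0, 0, 0, 0.3, 0, 0, 0]
}}

```text
time: 20.82
tool_pos: [0.5591, 0.1235, 0.1385]
tool_rot: [-3.136, -0.434, 1.231]
contact_force: [-0.0, -0.2, -0.1]
opening: 0.0915
```

{"name": "jog_arm", "arguments": {
  "deltas": [-0.1, -0.285, 0, 0, 0, 0, -0.2, -0.57, 0, 0, 0, 0, -0.3, -0.85, 0, 0, 0, 0, -0.3, -0.85, 0, 0, 0, 0]
}}

```text
time: 21.15
tool_pos: [0.53, 0.0344, 0.1403]
tool_rot: [3.141, -0.434, 1.23]
contact_force: [0.9, -0.5, -0.3]
opening: 0.0923
```

```bash
python3 -c "
from h import *
st()
crop('scene','s7',310,110,470,260,4)"
```

```text
t 21.15 gx -0.0615 gy -0.0015 z 0.1403 rot [ 3.141 -0.434  1.23 ] F fwd -0.2 side -1.0 up -0.3 q [-0.35  0.4   1.76  0.51  1.05 -0.28]
```

View pics/s7.png

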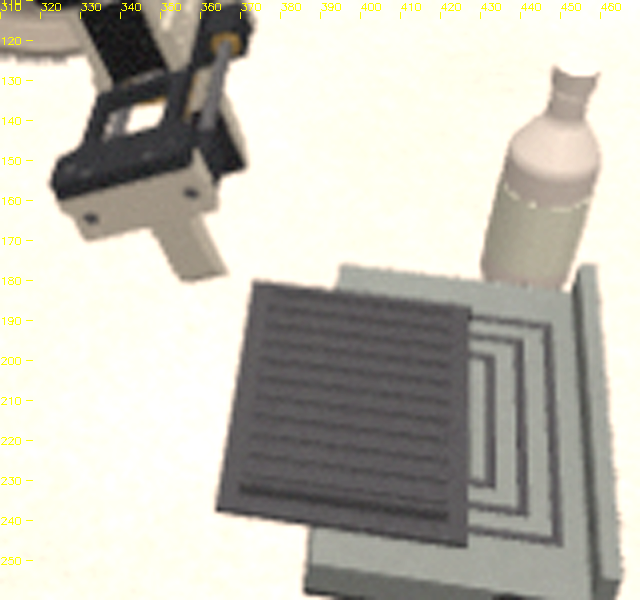

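The plate has tipped onto the base, ribs up and nearly square, overhanging the front by about 48 mm (near edge from (372,181) to (364,238)). I'll straighten the tool behind the plate, descend and push on the ribbed field's side.

{"name": "jog_arm", "arguments": {
  "deltas": [-0.09, -0.26, 0, -0.131, 0.046, 0, -0.09, -0.26, 0, -0.2, 0.07, 0, -0.09, -0.26, 0, -0.262, 0.092, 0, -0.09, -0.26, 0, -0.262, 0.092, 0, -0.09, -0.26, 0, -0.262, 0.092, 0]
}}

```text
time: 21.62
tool_pos: [0.5227, 0.0153, 0.1408]
tool_rot: [3.14, 0.002, 1.238]
contact_force: [-0.7, 0.4, 0.1]
opening: 0.0916
```

{"name": "jog_arm", "arguments": {
  "deltas": [0, 0, -0.3, 0, 0, 0, 0, 0, -0.6, 0, 0, 0, 0, 0, -0.85, 0, 0, 0, 0, 0, -0.95, 0, 0, 0, 0, 0, -0.95, 0, 0, 0]
}}

```text
time: 22.03
tool_pos: [0.52, 0.0126, 0.0431]
tool_rot: [-3.136, 0.0, 1.233]
contact_force: [0.1, 0.8, 0.4]
opening: 0.0918
```

```bash
cat >> h.py <<'E'
def top():
    im=robot.read_camera('top').astype(int); sub=im[120:260,200:300]
    # dark neutral plate vs greenish base: print mask stats
    m=((sub.max(2)<72)).astype(np.uint8); m=cv2.morphologyEx(m,cv2.MORPH_OPEN,np.ones((4,4)))
    n,l,s,c=cv2.connectedComponentsWithStats(m)
    for k in range(1,n):
        if s[k,4]>300:
            pts=np.argwhere(l==k)[:,::-1]+[200,120]; r=cv2.minAreaRect(pts.astype(np.float32))
            b=cv2.boxPoints(r); g=[((ray2world('top',[q],.036)[0]-F)@EX,(ray2world('top',[q],.036)[0]-F)@EY) for q in b]
            print(s[k],np.round(g,4).tolist())
E
python3 -c "
from h import *
st2();top()"
```

```text
t 22.03 gx -0.0854 gy 0.0007 z 0.0431 rot [-3.136  0.     1.233] F fwd 0.8 side 0.1 up 0.4 q [-0.12  0.54  1.75  0.    0.86  0.21]
tool z in grill frame [-0.     0.005 -1.   ] tool y [-0.001 -1.    -0.005]
[  39   44   61   96 3321] [[0.1447, -0.0796], [-0.0361, -0.1407], [-0.1342, 0.1427], [0.0424, 0.2027]]
```

{"name": "jog_arm", "arguments": {
  "deltas": [0, 0, -0.08, 0, 0, 0, 0, 0, -0.15, 0, 0, 0, 0, 0, -0.15, 0, 0, 0]
}}

```text
time: 22.33
tool_pos: [0.5217, 0.0125, 0.03]
tool_rot: [-3.141, -0.0, 1.233]
contact_force: [-0.6, 0.9, -0.5]
opening: 0.0918
```

```bash
python3 -c "
from h import *
st()"
```

```text
t 22.33 gx -0.0850 gy -0.0010 z 0.0300 rot [-3.141 -0.     1.233] F fwd 0.7 side 0.8 up -0.5 q [-0.12  0.56  1.76  0.    0.83  0.21]
```

{"name": "jog_arm", "arguments": {
  "deltas": [0, 0, -0.02, 0, 0, 0, 0.03, 0.085, -0.02, 0, 0, 0, 0.06, 0.17, -0.02, 0, 0, 0, 0.083, 0.236, -0.02, 0, 0, 0, 0.106, 0.302, -0.02, 0, 0, 0]
}}

```text
time: 22.75
tool_pos: [0.533, 0.0439, 0.0286]
tool_rot: [3.141, -0.0, 1.234]
contact_force: [-0.9, 0.1, -0.6]
opening: 0.0915
```

{"name": "jog_arm", "arguments": {
  "deltas": [0.02, 0.057, 0, 0, 0, 0, 0.04, 0.113, 0, 0, 0, 0, 0.06, 0.17, 0, 0, 0, 0, 0.08, 0.227, 0, 0, 0, 0, 0.1, 0.283, 0, 0, 0, 0]
}}

```text
time: 23.17
tool_pos: [0.5427, 0.0713, 0.0285]
tool_rot: [3.141, 0.0, 1.234]
contact_force: [-1.7, -4.6, 3.8]
opening: 0.0916
```

```bash
python3 -c "
from h import *
st()"
```

```text
t 23.17 gx -0.0225 gy -0.0013 z 0.0285 rot [3.141 0.    1.234] F fwd -4.9 side 0.0 up 3.8 q [-0.01  0.6   1.68 -0.    0.86  0.33]
```

{"name": "jog_arm", "arguments": {
  "deltas": [0.02, 0.057, 0, 0, 0, 0, 0.04, 0.113, 0, 0, 0, 0, 0.06, 0.17, 0, 0, 0, 0, 0.08, 0.227, 0, 0, 0, 0, 0.09, 0.255, 0, 0, 0, 0]
}}

```text
time: 23.58
tool_pos: [0.5517, 0.0974, 0.0283]
tool_rot: [3.141, -0.0, 1.234]
contact_force: [-1.5, -4.9, 4.5]
opening: 0.092
```

{"name": "jog_arm", "arguments": {
  "deltas": [0.007, 0.019, 0, 0, 0, 0, 0.013, 0.038, 0, 0, 0, 0, 0.013, 0.038, 0, 0, 0, 0]
}}

```text
time: 23.83
tool_pos: [0.5529, 0.1008, 0.0283]
tool_rot: [3.142, -0.0, 1.234]
contact_force: [-0.0, -1.6, 0.5]
opening: 0.0923
```

```bash
python3 -c "
from h import *
st()"
```

```text
t 23.83 gx 0.0086 gy -0.0012 z 0.0283 rot [ 3.142 -0.     1.234] F fwd -1.5 side -0.5 up 0.5 q [0.04 0.62 1.64 0.   0.88 0.38]
```

{"name": "jog_arm", "arguments": {
  "deltas": [0.007, 0.019, 0, 0, 0, 0, 0.01, 0.028, 0, 0, 0, 0, 0.01, 0.028, 0, 0, 0, 0]
}}

```text
time: 24.08
tool_pos: [0.5537, 0.1033, 0.0282]
tool_rot: [-3.141, -0.0, 1.234]
contact_force: [-1.4, -2.3, 1.2]
opening: 0.0917
```

{"name": "jog_arm", "arguments": {
  "deltas": [0.007, 0.019, 0, 0, 0, 0, 0.007, 0.019, 0, 0, 0, 0]
}}

```text
time: 24.25
tool_pos: [0.5545, 0.1053, 0.0282]
tool_rot: [-3.141, -0.0, 1.234]
contact_force: [-1.1, -2.6, 1.5]
opening: 0.0917
```

{"name": "jog_arm", "arguments": {
  "deltas": [0.005, 0.014, 0, 0, 0, 0, 0.005, 0.014, 0, 0, 0, 0]
}}

```text
time: 24.42
tool_pos: [0.555, 0.1067, 0.0282]
tool_rot: [-3.141, -0.0, 1.234]
contact_force: [-0.9, -1.8, 1.2]
opening: 0.0917
```

```bash
python3 -c "
from h import *
st()"
```

```text
t 24.42 gx 0.0149 gy -0.0012 z 0.0282 rot [-3.141 -0.     1.234] F fwd -2.0 side 0.2 up 1.2 q [0.05 0.62 1.63 0.   0.89 0.39]
```

{"name": "jog_arm", "arguments": {
  "deltas": [0.005, 0.014, 0, 0, 0, 0, 0.005, 0.014, 0, 0, 0, 0]
}}

```text
time: 24.58
tool_pos: [0.5554, 0.1079, 0.0282]
tool_rot: [-3.142, 0.0, 1.234]
contact_force: [-1.3, -2.7, 0.2]
opening: 0.0916
```

{"name": "jog_arm", "arguments": {
  "deltas": [0.005, 0.014, 0, 0, 0, 0, 0.005, 0.014, 0, 0, 0, 0]
}}

```text
time: 24.75
tool_pos: [0.5556, 0.108, 0.0282]
tool_rot: [-3.141, 0.002, 1.234]
contact_force: [-3.1, -9.0, 0.5]
opening: 0.0914
```

{"name": "jog_arm", "arguments": {
  "deltas": [0.003, 0.009, 0, 0, 0, 0, 0.003, 0.009, 0, 0, 0, 0]
}}

```text
time: 24.92
tool_pos: [0.5556, 0.1081, 0.0283]
tool_rot: [-3.141, 0.004, 1.234]
contact_force: [-3.4, -12.1, 3.3]
opening: 0.0919
```

```bash
python3 -c "
from h import *
st()"
```

```text
t 24.92 gx 0.0165 gy -0.0014 z 0.0283 rot [-3.141  0.004  1.234] F fwd -12.6 side -0.8 up 3.3 q [ 0.06  0.62  1.63 -0.    0.89  0.4 ]
```

The stop was reached at gx = 0.0165, as predicted, with 12.6 N. I'll retreat and check numerically.

{"name": "jog_arm", "arguments": {
  "deltas": [-0.02, -0.05, 0, 0, 0, 0, -0.08, -0.23, 0, 0, 0, 0, -0.18, -0.5, 0, 0, 0, 0, -0.25, -0.7, 0, 0, 0, 0]
}}

```text
time: 25.25
tool_pos: [0.5308, 0.0398, 0.0282]
tool_rot: [3.141, -0.001, 1.234]
contact_force: [0.3, 0.3, 0.3]
opening: 0.092
```

{"name": "jog_arm", "arguments": {
  "deltas": [0, -0.3, 0.3, 0, 0, 0, 0, -0.6, 0.6, 0, 0, 0, 0, -0.9, 0.9, 0, 0, 0, 0, -1, 1, 0, 0, 0]
}}

```text
time: 25.58
tool_pos: [0.5335, -0.0629, 0.1324]
tool_rot: [3.134, -0.001, 1.232]
contact_force: [-0.0, -0.2, 0.2]
opening: 0.0918
```

{"name": "jog_arm", "arguments": {
  "deltas": [0, -0.4, 0.2, 0, 0, 0, 0, -0.8, 0.4, 0, 0, 0, 0, -1, 0.5, 0, 0, 0, 0, -1, 0.5, 0, 0, 0]
}}

```text
time: 25.92
tool_pos: [0.5331, -0.1647, 0.1814]
tool_rot: [3.134, 0.001, 1.23]
contact_force: [-0.5, -0.1, -0.1]
opening: 0.0916
```

```bash
python3 - <<'E'
from h import *
st()
def prof(im,z,x=None,y=None,n=None):
    pts=[F+EX*a+EY*b+[0,0,z] for a,b in n]
    uv=project('top',pts).astype(np.float32)
    return cv2.remap(im,uv[:,0].reshape(1,-1),uv[:,1].reshape(1,-1),cv2.INTER_LINEAR)[0]
im=robot.read_camera('top'); cv2.imwrite('pics/f.png',im[:,:,::-1])
im=im.astype(np.float32)
for b in(-.08,-.04,.04,.08):
    p=prof(im,.036,n=[(a,b) for a in np.arange(-.02,.175,.005)])
    print("y",b,[(int(a*1000),int(v)) for a,v in zip(np.arange(-.02,.175,.005),p[:,0])])
for a in(.03,.08,.13):
    r=np.arange(-.145,.146,.005);p=prof(im,.036,n=[(a,b) for b in r])
    print("x",a,[(int(round(b*1000)),int(v)) for b,v in zip(r,p[:,0]) if abs(b)>.08])
E
```

```text
t 25.92 gx -0.2484 gy -0.0703 z 0.1814 rot [3.134e+00 1.000e-03 1.230e+00] F fwd -0.3 side 0.4 up -0.1 q [-0.44  0.42  1.49 -0.    1.22 -0.1 ]
y -0.08 [(-20, 129), (-15, 130), (-9, 131), (-4, 130), (0, 99), (5, 70), (10, 76), (15, 61), (20, 52), (25, 50), (30, 50), (35, 52), (40, 51), (45, 52), (50, 52), (55, 51), (60, 49), (65, 52), (70, 51), (75, 51), (80, 52), (85, 50), (90, 52), (95, 52), (100, 52), (105, 52), (110, 52), (115, 52), (120, 51), (125, 51), (130, 52), (135, 51), (140, 52), (145, 53), (150, 52), (155, 48), (160, 66), (165, 78), (170, 92)]
y -0.04 [(-20, 131), (-15, 131), (-9, 130), (-4, 129), (0, 100), (5, 71), (10, 76), (15, 62), (20, 52), (25, 50), (30, 47), (35, 49), (40, 51), (45, 50), (50, 52), (55, 50), (60, 49), (65, 50), (70, 54), (75, 51), (80, 52), (85, 51), (90, 51), (95, 52), (100, 50), (105, 50), (110, 51), (115, 51), (120, 51), (125, 50), (130, 50), (135, 52), (140, 52), (145, 52), (150, 51), (155, 48), (160, 66), (165, 78), (170, 90)]
y 0.04 [(-20, 130), (-15, 130), (-9, 129), (-4, 127), (0, 97), (5, 70), (10, 76), (15, 62), (20, 53), (25, 49), (30, 48)
[... 971 characters left out ...]
0), (125, 80), (130, 104), (135, 127), (140, 129), (145, 129)]
x 0.08 [(-145, 129), (-140, 129), (-135, 126), (-130, 101), (-125, 78), (-120, 77), (-115, 78), (-110, 75), (-105, 57), (-100, 52), (-95, 52), (-90, 52), (-85, 51), (80, 50), (85, 51), (90, 54), (95, 72), (100, 80), (105, 79), (110, 81), (115, 80), (120, 81), (125, 81), (130, 103), (135, 128), (140, 127), (145, 130)]
x 0.13 [(-145, 128), (-140, 129), (-135, 124), (-130, 100), (-125, 80), (-120, 78), (-115, 78), (-110, 76), (-105, 56), (-100, 53), (-95, 52), (-90, 52), (-85, 50), (80, 51), (85, 51), (90, 54), (95, 70), (100, 79), (105, 80), (110, 79), (115, 78), (120, 78), (125, 81), (130, 109), (135, 130), (140, 130), (145, 108)]
```

The plate spans y from −107 to +92 mm on the base, which spans ±130. It is square and shows no gap at the stop, so I'm handing in.

```bash
python3 -c "
from cell import robot
print(robot.hand_in())"
```

```text
the job is handed in; nothing more can be done
None
```

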